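# Charge the ball mill from a drop cup

### The job

Charge the ball mill: take the drop cup from the steel tray, hold it upright and low over the middle of the open grinding bowl, and press its release tab so that all four steel balls drop into the bowl. Finish with the empty cup standing upright on the tray again and the mill's clear lid swung fully shut, without disturbing anything else on the bench.

Things in the scene. Friction and masses are not known exactly. Their poses are not given: they have to be found in the camera images.
- drop_cup: The drop cup: an upright, open-topped plain steel tube, 56 mm high, 45 mm outside and 41 mm inside diameter, about 160 g, with four loose steel balls (56 g in all) on its hinged bottom. Origin: centre of its lower rim, on which it stands (the shut bottom lies 10 mm above that); z up the tube's axis, its release tab on the -x side, a finger rest on the +x side.
- finger_rest (a point): Middle of the flat black finger rest on the cup's +x side, opposite the tab: 20 mm wide, 32 mm high, 24.5 mm out from the cup's axis, 39 mm above its lower rim. Take the cup across its x axis, one finger here, the other on the tab's tip: 66 mm wide there at rest. Jaws closed to 64 mm hold and carry it with the balls inside; 55 mm opens the bottom fully; back to 64 mm shuts it.
- tab_pad (a point): Middle of the rounded tip of the cup's black release tab (an 18 mm wide bar of 6 mm diameter along the cup's y), 50 mm above the cup's lower rim, 38 mm out from its axis at rest, 11 mm less when pressed. When parallel jaws squeeze from 64 to 55 mm the cup shifts about 4 mm towards its tab side.
- release_tab (a joint): Angle of the release tab: 0 at rest (leaning out), 0.28 rad pressed fully against the cup. Spring: about 6.5 N at the tip to start, 12 N fully pressed; it springs back when let go.
- bottom_flap (a joint): Angle of the cup's hinged bottom, worked by the tab through a link in proportion: 0 shut, 1.15 rad fully open at 10.5 mm of travel of the tab's tip; 0.3 rad at 3 mm (no ball can pass yet); the balls begin to fall at about 0.65 rad (6 mm). A 41 mm flap, hinged at the tab (-x) side; open, it hangs 27 mm below the cup's lower rim. The balls roll off towards the cup's +x side.
- ball0_center (a point): Centre of steel ball 1 of 4 (15 mm diameter, 14 g), at the start inside the drop cup.
- ball1_center (a point): Centre of steel ball 2 of 4 (15 mm diameter, 14 g), at the start inside the drop cup.
- ball2_center (a point): Centre of steel ball 3 of 4 (15 mm diameter, 14 g), at the start inside the drop cup.
- ball3_center (a point): Centre of steel ball 4 of 4 (15 mm diameter, 14 g), at the start inside the drop cup.
- mill: The bench ball mill, a white housing 270 mm (x) by 200 mm (y), fixed; origin at the centre of its underside, z up, sloping control panel on its -x side (towards the robot), lid hinge on its +x side. The flat deck behind the panel is 126 mm high.
- bowl_rim (a point): Centre of the mouth of the mill's round steel grinding bowl, at rim height (130 mm above the bench, 4 mm above the deck; 5 mm in +x from the mill's centre). Bowl 68 mm inside diameter, 40 mm deep, wall 4 mm.
- lid (a joint): Angle of the mill's clear flat lid: 0 fully shut over the bowl, 2.05 rad fully open (leaning back, past upright). A stiff hinge: the lid stays where it is left and takes 1 to 2.5 N at its edge to move, either way.
- lid_hinge (a point): Middle of the lid's hinge axis, which runs along the mill's y, 68 mm behind (+x of) the bowl's centre and 134 mm above the bench.
- lid_edge (a point): Middle of the lid's free edge, 133 mm from the hinge, at mid-thickness. The lid is 110 mm wide, 6 mm thick (side rails 8 mm); along this edge a black finger lip, 70 mm wide, 10 mm deep, 7 mm thick. When shut the edge is towards the robot and the lid's upper side is 137 mm above the bench.
- tray: The fixed steel tray on which the cup stands: 190 mm (x) by 270 mm (y), floor 3 mm above the bench, rim 14 mm high, 3 mm walls. Origin: centre of its underside.
- beaker: Bystander on the tray: plain steel beaker, 50 mm diameter, 55 mm high, no tab. Origin: centre of its underside.
- spatula: Bystander on the tray: flat steel laboratory spatula 160 mm long, lying along its own x, 5 mm high. Origin: middle of its underside.
- specimen_jar: Bystander: capped jar, 56 mm diameter, 70 mm high. Origin: centre of its underside.
- culture_flask: Bystander: clear culture flask with a screw cap, 42 (x) by 84 (y) by 148 mm high. Origin: centre of its underside.
- tube_rack: Bystander: white rack of capped sample tubes, 70 (x) by 140 (y) by 98 mm high. Origin: centre of its underside.
- tip_box: Bystander: closed pipette tip box, 85 (x) by 122 (y) by 69 mm high. Origin: centre of its underside.
- marker_pen: Bystander: marker pen 125 mm long, 17 mm high, lying along its own x. Origin: on the bench under it.
Mind the look-alikes: they are no part of the job. Leave any orange or red look-alike of the drop_cup alone.

How it is judged:
On the way, in this order (a step that is already met when the one before it is completed fails the run):
1. the cup is held upright and low (lower rim less than 55 mm above the bowl's rim) over the bowl, its axis within 25 mm of the bowl's, all four balls still in it (horizontal distance between drop_cup and bowl_rim below 0.025 m and z of drop_cup in the frame of bowl_rim below 0.055 m and angle between drop_cup's own z axis and vertical below 0.3 rad and horizontal distance between each of ball0_center, ball1_center, ball2_center, ball3_center and drop_cup below 0.022 m and z of each of ball0_center, ball1_center, ball2_center, ball3_center in the frame of drop_cup above -0.003 m), for 0.1 s.
2. all four balls are in the bowl, while the cup is still held upright and low over it (horizontal distance between drop_cup and bowl_rim below 0.025 m and z of drop_cup in the frame of bowl_rim below 0.055 m and angle between drop_cup's own z axis and vertical below 0.3 rad and horizontal distance between each of ball0_center, ball1_center, ball2_center, ball3_center and bowl_rim below 0.034 m and z of ball0_center in the frame of bowl_rim between -0.045 and -0.008 m and z of ball1_center in the frame of bowl_rim between -0.045 and -0.008 m and z of ball2_center in the frame of bowl_rim between -0.045 and -0.008 m and z of ball3_center in the frame of bowl_rim between -0.045 and -0.008 m), for 0.05 s.
At the end, for the whole second after the job is handed in: All four balls lie in the bowl below its rim; the lid is shut (within 0.05 rad); the cup stands upright (within 0.08 rad), at rest, on the tray's floor with its bottom shut (horizontal distance between each of ball0_center, ball1_center, ball2_center, ball3_center and bowl_rim below 0.034 m and z of ball0_center in the frame of bowl_rim between -0.045 and -0.008 m and z of ball1_center in the frame of bowl_rim between -0.045 and -0.008 m and z of ball2_center in the frame of bowl_rim between -0.045 and -0.008 m and z of ball3_center in the frame of bowl_rim between -0.045 and -0.008 m and x of drop_cup in the frame of tray between -0.095 and 0.095 m and y of drop_cup in the frame of tray between -0.135 and 0.135 m and z of drop_cup in the frame of tray below 0.007 m and angle between drop_cup's own z axis and vertical below 0.08 rad and linear speed of drop_cup below 0.02 m/s and value of joint lid below 0.05 rad and value of joint bottom_flap below 0.1 rad); the robot touches nothing.
It fails at once if the drop cup is tipped by more than 0.5 rad (angle between drop_cup's own z axis and vertical above 0.5 rad).
It fails at once if a bystander (beaker, spatula, jar, flask, tube rack, tip box or pen) is shifted by more than 25 mm (distance of any of beaker, spatula, specimen_jar, culture_flask, tube_rack, tip_box, marker_pen from where it was at the start of the episode above 0.025 m).
It also fails if it takes over 72 s, if anything falls off the work surface, if the arm or the gripper's body presses on something with over 40 N, if the wrist force passes 120 N, or if a joint passes its speed limit or range.

### The arm

A 6-joint arm with a two-finger parallel gripper is mounted at the origin on the work surface. World frame = base frame: x ahead of the robot, y to its left, z up, the work surface at z = 0. Lengths are in m, angles in rad, forces in N, time in s.
With the tool pointing down it reaches from about 0.25 to 0.775 m from the base axis. Payload 4 kg.
Tool frame: the origin (TCP) lies midway between the tips of the shut fingers; the grasp point (between the pads) lies 19 mm behind it (grip_point_offset is the z of the grasp point in the tool frame, in m); z points along the fingers, y is the line along which they close (so a half turn about z gives the same grasp; the last joint's range is limited). The gripper opens to 94 mm and grips with 3 to 60 N. Pads are 16 mm wide; open, the fingers measure 119 mm over their backs; the gripper's body (75 mm by 177 mm) begins 78 mm behind the grasp point.
Start: joints at [1.192, 0.087, 1.371, -0, 1.684, -0.103], TCP at [0.15, 0.529, 0.206] pointing down, gripper open.
Joint ranges: [-3.1, 3.1], [-0.76, 2.03], [0.27, 2.55], [-1.08, 4.22], [0.17, 2.65], [-2.57, 2.57]. Speed limits (rad/s): [2.79, 2.79, 3.14, 3.14, 3.14, 3.14].

### API

Orientations are given as a rotation vector (axis times angle).
In Python, from plant import state, capture, hand_in, grip_point_offset gives the robot as it stands. The module is installed in compiled form; this text tells all that it offers.
- The arm moves only by the tool arm_command, never from a script. Its argument "deltas" is text: rows parted by semicolons, each of 4 numbers parted by spaces: the shift along the world's x, y, z each as a share of 120 mm, from -1 to 1, then the turn about the world's z as a share of 90 degrees, from -1 to 1. In form: tx ty tz spin; .... A call has 1 to 12 rows; each row is the pose to reach, as a shift and turn from the pose commanded when the call began; what a row does not reach only later rows make up. A row lasts 1/10 s, in which the tool goes at most 50 mm and 8.59 degrees, less where a joint would pass 70% of its speed; a pose out of reach is approached as far as the arm can. A call with a number of a shift or a turn outside -1 to 1 is refused whole. A call with a gripper value outside its range is refused whole. "hand" is the closure, from 0 (fully open) to 1 (shut), set as the call begins (left out, the last holds). The fingers move at their own pace and stop on an object; "force" is the grip in N (left out, the last holds). Time passes only in rows, so rows that repeat a pose let the fingers close. It gives the time, the measured TCP pose, the force, the opening and the grip force at its end, in the units of the state.
- state(): the state, without advancing time (a new reading comes with each control period).
- capture(name): name is "side" or "top" or "wrist"; returns a dict with "img" (480x640x3 uint8, blue, green, red), "depth" (480x640 float32, m along the optical axis (not along the pixel's ray), 0 where there is no reading), "vertical_fov" (degrees; the focal length in pixels is half the picture's height over the tangent of half this angle, whatever the lens; pixels are square), "cx", "cy" (the principal point, pixels), "rvec" (rotation vector, rad) and "tvec" (3), from world to camera coordinates, as OpenCV has them. Camera axes: x right, y down, z forward; pixel columns grow to the right and rows downward; lengths in m; the calibration is good to about 2 mm. The wrist camera is an equidistant fisheye: a pixel r from the principal point sees the ray r / f radians off the axis. A picture is of the moment at which its call begins.
- hand_in(): hands the job in; it is judged then, once.
The state is a dict: "time_s": time; "joints": joint angles; "qvel": joint speeds; "effort": joint torques, N m; "ee_pos": TCP position; "ee_rot": TCP orientation; "contact_force": force on the tool from outside, world axes, zero at the start; "ft_torque": the same for the moment, N m; "width": finger opening in m; "grasp_force": force on a finger pad.
Only numpy, scipy, OpenCV 4.12 (cv2) and the standard library are available. Lean on these libraries where they do the work, as an engineer would, in place of code of your own. Each camera call takes 0.05 s, during which the arm holds its last target. There are 200 camera calls.

## Working session

There is one attempt and no reset: what is moved stays moved. The work goes in short steps, Python scripts to look and compute and a tool call to move; the robot and the scene stay as the last step left them, time stands still between calls to the robot, and variables do not carry over. Pictures are saved under pics/ and viewed, at most 10 in all, crops included, and the job is handed in when it is done.

Besides the shell and the picture viewer there is one more tool, called by a JSON object that holds its "api" and its "payload", one argument or row to a line. arm_command: Moves the arm, as the interface text tells. Its arguments: {"type":"object","properties":{"deltas":{"type":"string"},"hand":{"type":"number"},"force":{"type":"number"}},"required":["deltas"]}

```bash
mkdir -p pics; cat > h.py <<'E'
import numpy as np, cv2, pickle
from plant import state, capture, hand_in, grip_point_offset
def K(c):
    f=240/np.tan(np.radians(c["vertical_fov"])/2); return f,c["cx"],c["cy"]
def pose(c):
    R=cv2.Rodrigues(np.array(c["rvec"],float))[0]; return R,np.array(c["tvec"],float).ravel()
def cloud(c):
    f,cx,cy=K(c); R,t=pose(c); d=c["depth"]; v,u=np.mgrid[:480,:640]
    P=np.stack([(u-cx)/f*d,(v-cy)/f*d,d],-1); W=(P-t)@R; W[d==0]=np.nan; return W
def plane(c,u,v,z):
    f,cx,cy=K(c); R,t=pose(c); o=-R.T@t; r=R.T@np.array([(u-cx)/f,(v-cy)/f,1]); return o+r*(z-o[2])/r[2]
E
python3 - <<'E'
from h import *
for n in ("side","top"):
    c=capture(n); pickle.dump(c,open(n+".pkl","wb")); cv2.imwrite(f"pics/{n}0.png",c["img"])
    R,t=pose(c); print(n,-R.T@t,c["vertical_fov"],R[2])
print(state()["width"],grip_point_offset)
E
```

```text
side [ 0.27686115 -1.1607897   1.06129381] 46.80282542174288 [ 0.15467947  0.77146676 -0.61718175]
top [0.37991313 0.00487962 1.18502868] 53.58587969060402 [ 0.13459177 -0.00729487 -0.99087428]
0.09398091254568625 -0.0188
```

View pics/top0.png

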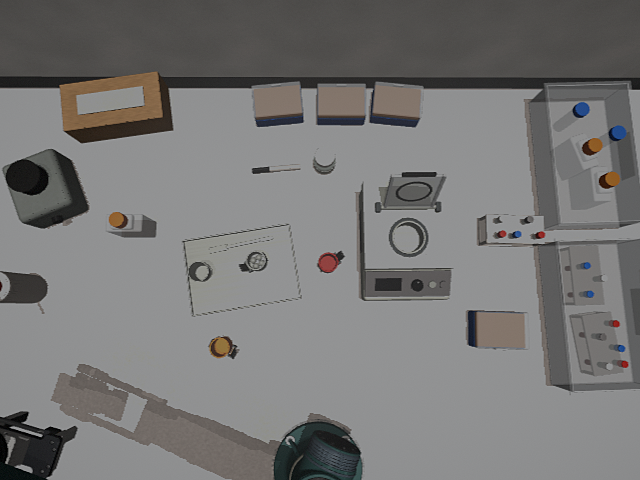

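View pics/side0.png

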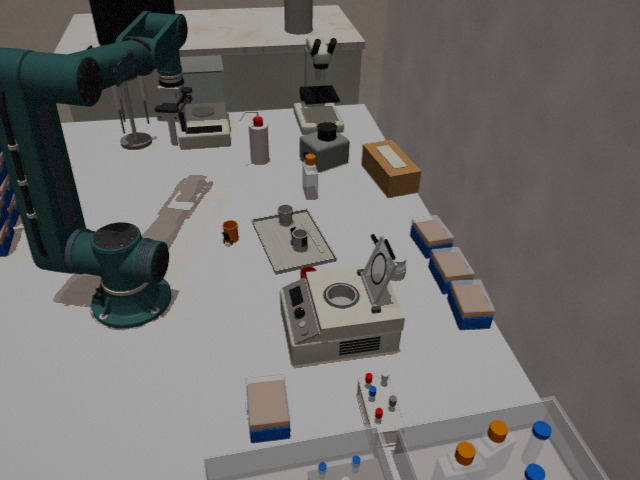

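Top view: the steel cup with balls is at (257,261), with its black tab near (243,267). The candidates to rule out are the plain beaker (200,271), the red look-alike (328,263) and the orange look-alike (221,347). I choose (257,261) and check it in a crop; the mill bowl is at (408,237), with the lid open behind it.

```bash
python3 - <<'E'
from h import *
c=pickle.load(open("top.pkl","rb")); im=c["img"]; W=cloud(c)
a=cv2.resize(im[236:286,180:280],None,fx=7,fy=7,interpolation=cv2.INTER_CUBIC)
b=cv2.resize(im[165:305,350:460],None,fx=2.5,fy=2.5)
o=np.zeros((600,720,3),np.uint8); o[:350,:700]=a; b=cv2.resize(im[165:265,350:460],None,fx=2.4,fy=2.4); o[355:595,:264]=b
cv2.imwrite("pics/crop.png",o)
# cup: points with z 0.05..0.066 near
def sel(u0,u1,v0,v1,z0,z1):
    w=W[v0:v1,u0:u1].reshape(-1,3); return w[(w[:,2]>z0)&(w[:,2]<z1)]
w=sel(236,280,240,285,.045,.07); print("cup",len(w),w.mean(0),(w.max(0)+w.min(0))/2,w.max(0)-w.min(0))
g=im.max(2)
m=np.zeros_like(g);m[245:285,236:272]=(g[245:285,236:272]<45)
n,l,s,ce=cv2.connectedComponentsWithStats(m)
for i in range(1,n):
    if s[i,4]>4: print("dark",ce[i],s[i],plane(c,*ce[i],.053))
w=sel(385,435,210,260,.126,.14); print("bowl?",len(w),(w.max(0)+w.min(0))/2,w.max(0)-w.min(0))
w=sel(350,460,170,305,.118,.131);w2=w[:,:2].astype(np.float32); r=cv2.minAreaRect(w2);print("deck",r)
w=sel(365,450,165,215,.14,.35); print("lid",w.min(0),w.max(0)); top=w[w[:,2]>w[:,2].max()-.012]; print("lip",top.mean(0),top.min(0),top.max(0))
w=sel(175,310,220,320,.008,.02);print("tray",cv2.minAreaRect(w[:,:2].astype(np.float32)))
w=sel(315,345,245,280,.03,.08);print("red",w.min(0),w.max(0))
w=sel(185,215,255,285,.03,.08);print("beaker",w.min(0),w.max(0))
E
```

```text
cup 125 [0.48204313 0.15160096 0.05669307] [0.48236162 0.15266304 0.05467421] [0.04943424 0.0640236  0.01823451]
dark [243.87804878 267.04878049] [240 264   9   7  41] [0.46726876 0.17342392 0.053     ]
bowl? 853 [ 0.53522397 -0.20911064  0.13019688] [0.11210899 0.11327002 0.00838485]
deck ((0.5598551034927368, -0.20692375302314758), (0.2008880376815796, 0.20143002271652222), 0.4989476799964905)
lid [ 0.58838699 -0.27647528  0.14008763] [ 0.64358786 -0.13263235  0.26224237]
lip [ 0.63795977 -0.2072165   0.25587299] [ 0.63211138 -0.26088237  0.25027917] [ 0.64358786 -0.14952351  0.26224237]
tray ((0.4664211571216583, 0.18666326999664307), (0.19037078320980072, 0.27068203687667847), 9.336557388305664)
red [ 0.45750038 -0.06585407  0.03042525] [ 0.50570051 -0.00314649  0.05956001]
beaker [0.43373922 0.25669804 0.03003136] [0.48161226 0.30597722 0.06214357]
```

View pics/crop.png

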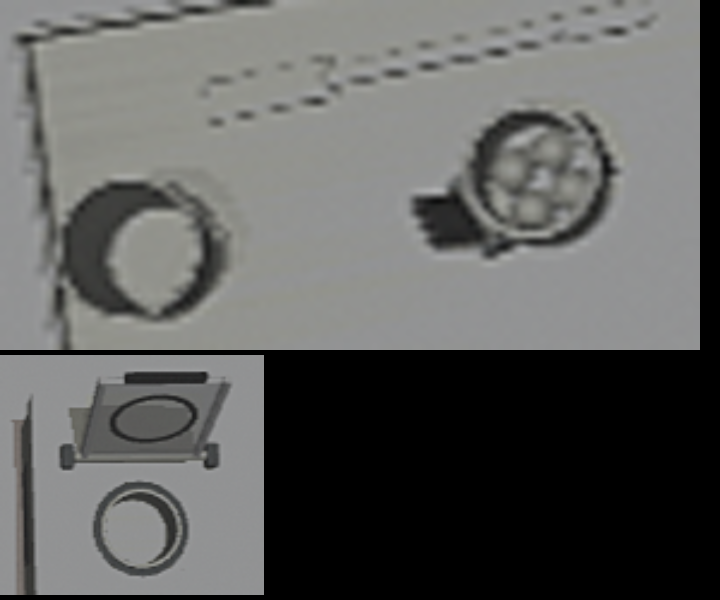

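The crop confirms four balls inside the cup at (257,262), with the black tab pointing left and slightly down at (242,267). The beaker at (200,271) is empty and has no tab.

```bash
python3 - <<'E'
from h import *
c=pickle.load(open("top.pkl","rb")); im=c["img"]
cup=plane(c,257.1,261.7,.059); tip=plane(c,241.2,267.9,.053); tb=plane(c,243.88,267.05,.053)
print("cup",cup,"tip",tip,tb); 
for p in (tip,tb):
    d=p-cup; print(np.hypot(d[0],d[1]),np.degrees(np.arctan2(d[1],d[0])))
print("bowl",plane(c,408.4,237.1,.13))
# rim circle via outer dark ring edges
g=cv2.cvtColor(im,cv2.COLOR_BGR2GRAY); m=((g<110)).astype(np.uint8); m[:212]=0;m[262:]=0;m[:,:384]=0;m[:,434:]=0
p=cv2.findNonZero(m); (u,v),r=cv2.minEnclosingCircle(p); print(u,v,r,plane(c,u,v,.13))
print("lip",plane(c,350+166/2.4,165+(377-355)/2.4,.257))
s=state(); R=cv2.Rodrigues(np.array(s["ee_rot"]))[0]; print(s["ee_pos"],R.round(3).tolist(),s["time_s"],s["contact_force"])
E
```

```text
cup [0.4795098  0.14143582 0.059     ] tip [0.46524069 0.1797541  0.053     ] [0.46726585 0.17341922 0.053     ]
0.04088885061320469 110.42451831934925
0.034246929189643095 110.94793622670367
bowl [ 0.52854077 -0.20561724  0.13      ]
408.1453857421875 236.96807861328125 19.938865661621094 [ 0.52883976 -0.20505273  0.13      ]
lip [ 0.6384787 -0.2053458  0.257    ]
[0.14961607 0.52874372 0.20444792] [[-0.962, 0.272, -0.001], [0.272, 0.962, -0.002], [0.0, -0.002, -1.0]] 0.1 [-0.24893839 -0.840826   -0.47615986]
```

{"api": "arm_command", "payload": {
  "deltas": "0.3 -0.33 0 0.1; 0.6 -0.66 0 0.2; 0.9 -1 0 0.3; 0.9 -1 0 0.4; 0.9 -1 0 0.4",
  "hand": 0,
  "force": 30
}}

```text
time_s: 0.6
ee_pos: [0.2596, 0.4068, 0.2051]
ee_rot: [-0.55, 3.093, -0.002]
contact_force: [-0.2, 0.0, -0.1]
width: 0.0939
grasp_force: 0.0
```

{"api": "arm_command", "payload": {
  "deltas": "0.3 -0.33 0 0; 0.6 -0.66 0 0; 0.9 -1 0 0; 0.9 -1 0 0"
}}

```text
time_s: 1.0
ee_pos: [0.368, 0.2859, 0.2049]
ee_rot: [0.542, -3.094, 0.003]
contact_force: [-1.0, 0.1, 0.3]
width: 0.0939
grasp_force: 0.0
```

{"api": "arm_command", "payload": {
  "deltas": "0.3 -0.33 0 0; 0.6 -0.66 0 0; 0.9 -1 0 0; 0.92 -1 0 0; 0.92 -1 0 0; 0.92 -1 0 0; 0.92 -1 0 0"
}}

```text
time_s: 1.7
ee_pos: [0.4751, 0.1708, 0.2056]
ee_rot: [0.555, -3.092, -0.001]
contact_force: [-0.5, -0.2, 0.5]
width: 0.0939
grasp_force: 0.0
```

{"api": "arm_command", "payload": {
  "deltas": "0.01 -0.18 -0.3 0; 0.01 -0.18 -0.6 0; 0.01 -0.18 -0.8 0; 0.01 -0.18 -0.8 0; 0.01 -0.18 -0.8 0"
}}

```text
time_s: 2.2
ee_pos: [0.4769, 0.1488, 0.1101]
ee_rot: [-0.554, 3.092, 0.0]
contact_force: [1.0, -0.4, -0.1]
width: 0.0936
grasp_force: 0.0
```

```bash
python3 - <<'E'
from h import *
s=state(); print(s["ee_pos"],s["ee_rot"])
c=capture("wrist"); pickle.dump(c,open("w1.pkl","wb")); cv2.imwrite("pics/w1.png",c["img"])
R,t=pose(c);print(-R.T@t,R[2],c["vertical_fov"])
R2=cv2.Rodrigues(np.array(s["ee_rot"]))[0]; print("tooly az",np.degrees(np.arctan2(R2[1,1],R2[0,1])))
E
```

```text
[0.47690537 0.14876818 0.11013009] [-5.53928531e-01  3.09217751e+00  4.93565359e-04]
[0.40402851 0.1222566  0.28885379] [ 0.25062339  0.09284142 -0.96362253] 65.70646984690485
tooly az 110.3123301790212
```

View pics/w1.png

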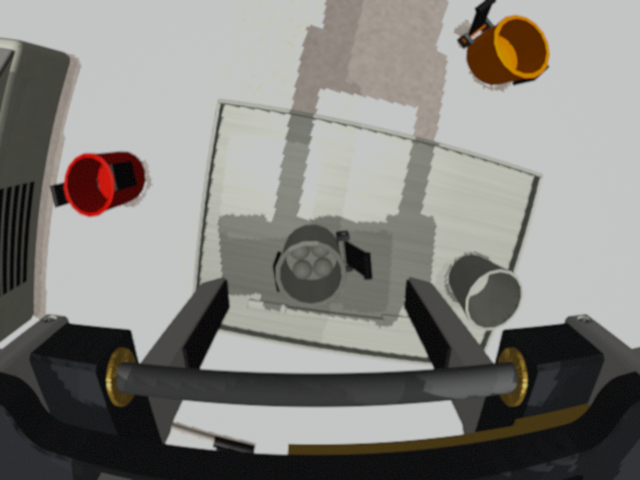

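The wrist view shows the cup between the fingers. Its rim centre is near (309,272), the tab tip near (366,262) to the right, and the rest near (277,272). I check the offset by ray.

```bash
cat >> h.py <<'E'
def fplane(c,u,v,z):
    f,cx,cy=K(c); R,t=pose(c); o=-R.T@t; d=np.array([u-cx,v-cy]); r=np.hypot(*d); a=r/f
    q=R.T@np.array([*(d/r*np.sin(a)),np.cos(a)]); return o+q*(z-o[2])/q[2]
E
python3 - <<'E'
from h import *
c=pickle.load(open("w1.pkl","rb"))
cup=fplane(c,309,272,.059)
for q in [(366,250),(370,274),(368,263),(277,272)]:
    p=fplane(c,*q,.053);d=p-cup;print(p,np.hypot(*d[:2])*1e3,np.degrees(np.arctan2(d[1],d[0])))
for q in [(275,272),(343,272),(309,240),(309,303)]: print(fplane(c,*q,.059))
print(cup)
E
```

```text
[0.45864962 0.17773171 0.053     ] 40.17429293936848 129.56736412287833
[0.47346736 0.18687544 0.053     ] 41.53449903458954 105.03250873855802
[0.46663463 0.18251471 0.053     ] 39.85204875664488 116.21682910296677
[0.49391544 0.12707815 0.053     ] 21.933516733569384 -63.824397304748594
[0.49209716 0.12570954 0.059     ]
[0.47651923 0.16777735 0.059     ]
[0.46375426 0.13933378 0.059     ]
[0.50535785 0.15439478 0.059     ]
[0.48424004 0.1467623  0.059     ]
```

```bash
cat >> h.py <<'E'
def fcloud(c):
    f,cx,cy=K(c); R,t=pose(c); d=c["depth"]; v,u=np.mgrid[:480,:640]; x=u-cx;y=v-cy;r=np.hypot(x,y)+1e-9;a=r/f
    k=np.tan(a)/r*d; W=(np.stack([x*k,y*k,d],-1)-t)@R; W[d==0]=np.nan; return W
E
python3 - <<'E'
from h import *
c=pickle.load(open("w1.pkl","rb")); W=fcloud(c); im=c["img"]
for n,w in (("w",W[225:325,262:345]),("t",cloud(pickle.load(open("top.pkl","rb")))[245:280,246:272])):
    p=w.reshape(-1,3); p=p[(p[:,2]>.052)&(p[:,2]<.066)&(abs(p[:,0]-.482)<.04)]
    print(n,len(p),p[:,2].mean(),cv2.minEnclosingCircle(p[:,:2].astype(np.float32)),p.min(0),p.max(0))
b=im.max(2).astype(int)
p=W[225:300,340:380][b[225:300,340:380]<35]; print("tab",p.min(0),p.max(0),np.nanmean(p,0))
fl=[fplane(c,228,280,.11),fplane(c,406,280,.11)];print(fl)
print("tips depth",W[300,222],W[300,412])
print(W[150,300],W[300,240])
E
```

```text
w 1268 0.057639508261810773 ((0.4862176775932312, 0.14718931913375854), 0.024838583543896675) [0.46197126 0.12250489 0.05200969] [0.50890651 0.17170283 0.06105982]
t 93 0.058074077289003406 ((0.4848981201648712, 0.14451830089092255), 0.024506328627467155) [0.46189837 0.12065124 0.05217004] [0.50707874 0.16861298 0.06379146]
tab [nan nan nan] [nan nan nan] [0.46989121 0.17759193 0.04111691]
[array([0.48571664, 0.10293684, 0.11      ]), array([0.45331773, 0.1907649 , 0.11      ])]
tips depth [0.49129029 0.10431335 0.12304935] [0.45785073 0.19250062 0.12493501]
[0.41397528 0.11265458 0.00176424] [0.54891137 0.10616091 0.0022727 ]
```

{"api": "arm_command", "payload": {
  "deltas": "0.04 0.03 -0.2 0.055; 0.04 0.03 -0.4 0.055; 0.04 0.03 -0.55 0.055; 0.04 0.03 -0.66 0.055; 0.04 0.03 -0.66 0.055; 0.04 0.03 -0.66 0.055"
}}

```text
time_s: 2.85
ee_pos: [0.4831, 0.1516, 0.0317]
ee_rot: [-0.684, 3.064, 0.0]
contact_force: [-0.3, -0.7, 0.1]
width: 0.0943
grasp_force: 0.0
```

{"api": "arm_command", "payload": {
  "deltas": "0 0 0 0; 0 0 0 0; 0 0 0 0; 0 0 0 0; 0 0 0 0; 0 0 0 0; 0 0 0 0; 0 0 0 0",
  "hand": 0.315
}}

```text
time_s: 3.65
ee_pos: [0.4827, 0.1514, 0.031]
ee_rot: [-0.684, 3.065, 0.0]
contact_force: [-1.7, 0.9, 4.2]
width: 0.0643
grasp_force: 6.8
```

```bash
python3 - <<'E'
from h import *
s=state(); print(s["ee_pos"],s["width"],s["grasp_force"],s["contact_force"])
c=capture("wrist"); cv2.imwrite("pics/w2.png",c["img"][180:400,120:520])
E
```

```text
[0.48267066 0.1514398  0.03099456] 0.06426154244036698 6.757500171661377 [-1.71890269  0.88371558  4.21675049]
```

View pics/w2.png

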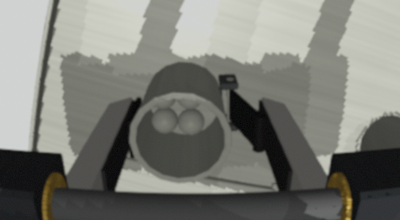

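The crop shows the cup gripped across the rest and the tab, balls visible at its bottom. Lifting now.

{"api": "arm_command", "payload": {
  "deltas": "0 0 0.1 0; 0 0 0.25 0; 0 0 0.45 0; 0 0 0.65 0; 0 0 0.85 0; 0 0 0.95 0; 0 0 1 0; 0 0 1 0"
}}

```text
time_s: 4.5
ee_pos: [0.4822, 0.1511, 0.1502]
ee_rot: [0.684, -3.066, 0.0]
contact_force: [-0.4, 0.5, -2.1]
width: 0.0644
grasp_force: 5.6
```

{"api": "arm_command", "payload": {
  "deltas": "0.02 -0.1 0.15 0; 0.05 -0.25 0.3 0; 0.1 -0.45 0.45 0; 0.12 -0.65 0.5 0; 0.12 -0.85 0.5 0; 0.12 -1 0.5 0"
}}

```text
time_s: 5.1
ee_pos: [0.4959, 0.0298, 0.2086]
ee_rot: [0.682, -3.064, -0.001]
contact_force: [-0.5, 0.1, -2.1]
width: 0.0647
grasp_force: 5.2
```

{"api": "arm_command", "payload": {
  "deltas": "0.04 -0.2 0 0; 0.08 -0.4 0 0; 0.1 -0.6 0 0; 0.12 -0.8 0 0; 0.12 -0.95 0 0; 0.12 -1 0 0; 0.12 -1 0 0"
}}

```text
time_s: 5.8
ee_pos: [0.5104, -0.0891, 0.2088]
ee_rot: [0.681, -3.064, -0.003]
contact_force: [0.7, 0.4, -2.4]
width: 0.0644
grasp_force: 5.0
```

{"api": "arm_command", "payload": {
  "deltas": "0.04 -0.2 0 0; 0.08 -0.4 0 0; 0.1 -0.55 0 0; 0.12 -0.7 0 0; 0.12 -0.8 0 0; 0.12 -0.8 0 0; 0.12 -0.8 0 0"
}}

```text
time_s: 6.5
ee_pos: [0.5253, -0.1844, 0.2102]
ee_rot: [0.684, -3.066, -0.002]
contact_force: [0.2, 0.1, -2.7]
width: 0.0645
grasp_force: 4.9
```

```bash
python3 - <<'E'
from h import *
s=state(); print(s["ee_pos"],s["width"],s["grasp_force"],s["contact_force"],s["joints"])
c=capture("wrist"); pickle.dump(c,open("w3.pkl","wb")); 
t=capture("top"); pickle.dump(t,open("t3.pkl","wb"))
o=np.zeros((480,800,3),np.uint8); o[:,:520]=c["img"][:,60:580]; o[:280,520:]=cv2.resize(t["img"][165:305,340:480],(280,280)); cv2.imwrite("pics/w3.png",o)
E
```

```text
[ 0.52528931 -0.18442984  0.21020916] 0.06450010747268203 4.853336960077286 [ 0.19078061  0.06306762 -2.65394504] [-4.40040965e-01  1.01857014e-01  1.34556597e+00  8.64889117e-04
  1.69484857e+00 -2.44943664e+00]
```

View pics/w3.png

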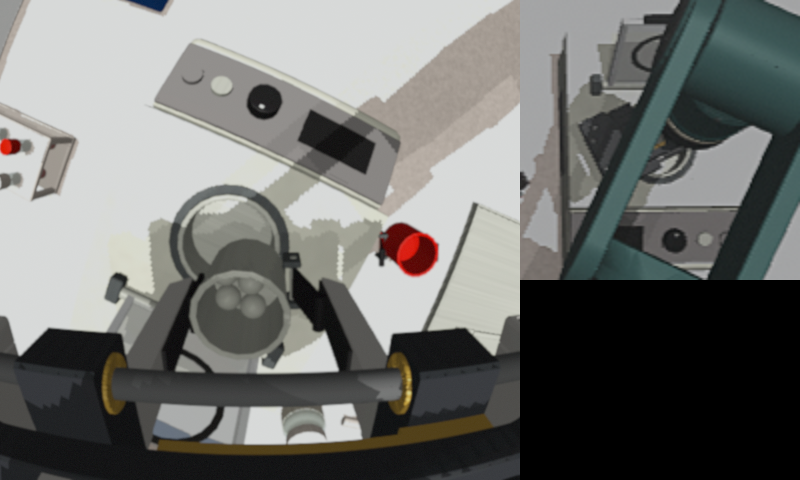

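The wrist view shows the balls in the cup, rim centre near (300,313) in full-image pixels. The bowl's outer rim spans about (230–348) across with its top at 184. The lid is open behind and clear.

```bash
python3 - <<'E'
from h import *
c=pickle.load(open("w3.pkl","rb")); W=fcloud(c)
P=np.array([fplane(c,*q,.130)[:2] for q in [(230,238),(348,235),(289,184),(246,198),(332,198),(238,268)]])
A=np.c_[2*P,np.ones(len(P))]; s=np.linalg.lstsq(A,(P**2).sum(1),rcond=None)[0]; print("bowl",s[:2],np.sqrt(s[2]+s[0]**2+s[1]**2),P)
p=W[265:360,245:352].reshape(-1,3); zt=np.nanpercentile(p[:,2],97); p=p[p[:,2]>zt-.012]; print(zt,cv2.minEnclosingCircle(p[:,:2].astype(np.float32)),fplane(c,300,313,.238))
E
```

```text
bowl [ 0.52802233 -0.20473448] 0.043572659510842 [[ 0.54353084 -0.24531569]
 [ 0.50504476 -0.1681968 ]
 [ 0.48944621 -0.22181322]
 [ 0.51125193 -0.24572401]
 [ 0.48571127 -0.19028286]
 [ 0.56262511 -0.23125855]]
0.23677836175090908 ((0.5292146801948547, -0.19302713871002197), 0.026190055534243584) [ 0.52576011 -0.19194374  0.238     ]
```

{"api": "arm_command", "payload": {
  "deltas": "0 -0.05 -0.05 0; 0 -0.11 -0.12 0; 0 -0.11 -0.21 0; 0 -0.11 -0.21 0; 0 -0.11 -0.21 0; 0 -0.11 -0.21 0"
}}

```text
time_s: 7.2
ee_pos: [0.5255, -0.1979, 0.1853]
ee_rot: [-0.684, 3.066, -0.0]
contact_force: [0.3, -0.4, -0.9]
width: 0.0648
grasp_force: 4.8
```

{"api": "arm_command", "payload": {
  "deltas": "0 0 0 0; 0 0 0 0; 0 0 0 0; 0 0 0 0; 0 0 0 0; 0 0 0 0; 0 0 0 0; 0 0 0 0; 0 0 0 0; 0 0 0 0",
  "hand": 0.425
}}

```text
time_s: 8.2
ee_pos: [0.5254, -0.198, 0.1851]
ee_rot: [-0.684, 3.066, 0.0]
contact_force: [-0.5, -0.5, -1.5]
width: 0.0547
grasp_force: 12.8
```

```bash
python3 - <<'E'
from h import *
s=state(); print(s["ee_pos"],s["width"],s["grasp_force"],s["contact_force"],s["joints"])
c=capture("wrist"); pickle.dump(c,open("w4.pkl","wb")); 
t=capture("side")
o=np.zeros((480,800,3),np.uint8); o[:,:440]=c["img"][:,140:580]; o[:480,440:]=cv2.resize(t["img"][220:380,280:400],(360,480)); cv2.imwrite("pics/w4.png",o)
E
```

```text
[ 0.52538864 -0.19797972  0.18511561] 0.05468615123867839 12.802609205245972 [-0.51007605 -0.47935292 -1.4880561 ] [-4.61386191e-01  1.17506235e-01  1.37786728e+00  5.55787249e-05
  1.64626294e+00 -2.47107116e+00]
```

View pics/w4.png

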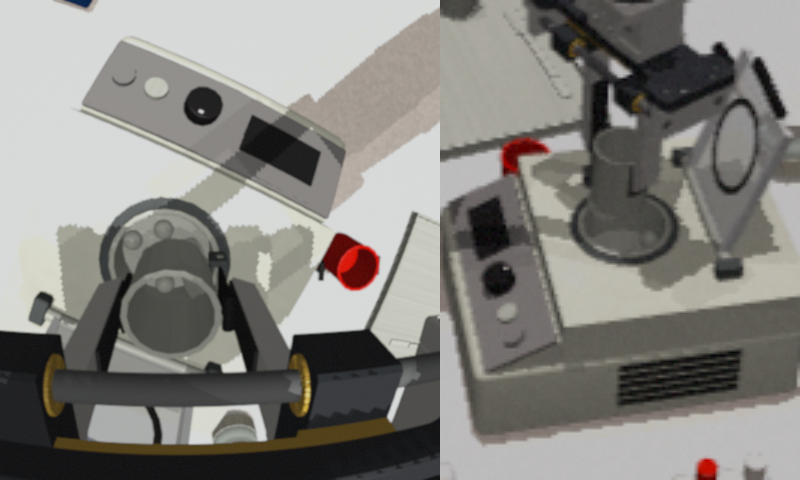

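Two balls are visible in the bowl, near (130,240) and (163,229) in the crop. A third shows through the cup at (165,283), and the fourth is hidden. I check the third ball's depth.

```bash
python3 - <<'E'
from h import *
c=pickle.load(open("w4.pkl","rb")); W=fcloud(c)
for u,v in [(305,283),(303,281),(307,285),(272,240),(303,229),(310,310),(320,290),(290,290)]: print(u,v,W[v,u])
E
```

```text
305 283 [ 0.55217584 -0.19439224  0.10439675]
303 281 [ 0.55179604 -0.19625825  0.10318354]
307 285 [ 0.55322079 -0.19227734  0.10383889]
272 240 [ 0.53228048 -0.23002166  0.10338161]
303 229 [ 0.51467223 -0.21308126  0.10574352]
310 310 [ 0.54516394 -0.19248022  0.16227829]
320 290 [ 0.55471978 -0.18068856  0.09863077]
290 290 [ 0.56475246 -0.20162727  0.09829834]
```

{"api": "arm_command", "payload": {
  "deltas": "0 0 0 0; 0 0 0 0; 0 0 0 0; 0 0 0 0; 0 0 0 0"
}}

```text
time_s: 8.8
ee_pos: [0.5254, -0.198, 0.1851]
ee_rot: [0.684, -3.066, -0.0]
contact_force: [0.3, -0.4, -1.4]
width: 0.0544
grasp_force: 12.8
```

```bash
python3 - <<'E'
from h import *
c=capture("wrist"); W=fcloud(c); t=capture("side")
for u,v in [(305,283),(303,281),(307,285)]: print(u,v,W[v,u],c["img"][v,u])
o=np.zeros((480,800,3),np.uint8); o[:,:440]=cv2.resize(c["img"][190:370,225:390],(440,480)); o[:480,440:]=cv2.resize(t["img"][260:320,315:360],(360,480)); cv2.imwrite("pics/w5.png",o)
E
```

```text
305 283 [ 0.55232475 -0.19433731  0.10403539] [122 130 128]
303 281 [ 0.55174081 -0.19627809  0.10336911] [114 123 121]
307 285 [ 0.55315525 -0.19230335  0.10404879] [115 123 122]
```

View pics/w5.png

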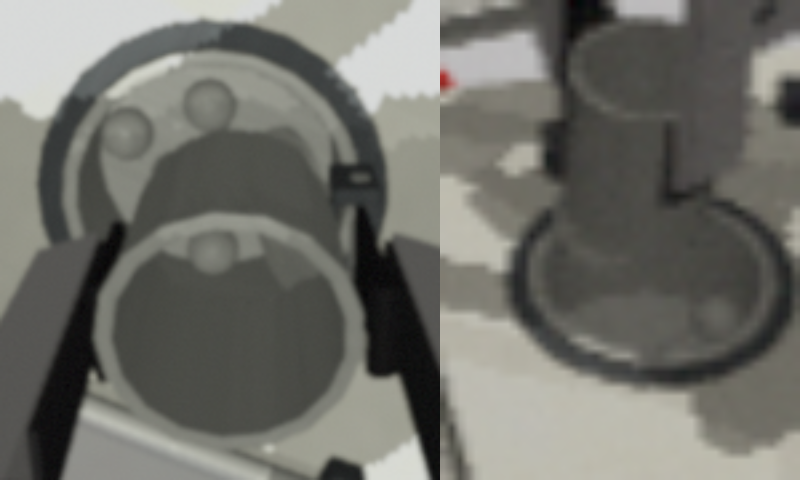

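{"api": "arm_command", "payload": {
  "deltas": "0 0 0.1 0; 0.02 0.02 0.18 0; 0.03 0.06 0.18 0; 0.04 0.08 0.18 0; 0.04 0.08 0.18 0; 0.04 0.08 0.18 0"
}}

```text
time_s: 9.5
ee_pos: [0.53, -0.1881, 0.2062]
ee_rot: [0.684, -3.065, -0.001]
contact_force: [-0.1, -0.5, -1.9]
width: 0.0541
grasp_force: 12.8
```

```bash
cat > balls.py <<'E'
from h import *
c=capture("wrist"); W=fcloud(c); print(state()["ee_pos"],state()["width"])
z=W[...,2]; r=np.hypot(W[...,0]-.528,W[...,1]+.205)
m=((z>.1005)&(z<.112)&(r<.029)).astype(np.uint8)
n,l,s,ce=cv2.connectedComponentsWithStats(m)
for i in range(1,n):
    if s[i,4]>12: print(ce[i].round(),s[i,2:],W[l==i].mean(0).round(4))
i=c["img"]; cv2.imwrite("pics/last.png",cv2.resize(i[130:370,200:440],(600,600),interpolation=cv2.INTER_CUBIC))
E
python3 balls.py
```

```text
[ 0.52997614 -0.18821796  0.20618547] 0.05439161827869126
[295. 214.] [ 18  17 210] [ 0.5165 -0.2122  0.1028]
[267. 224.] [ 14  15 163] [ 0.533  -0.2287  0.103 ]
[283. 239.] [ 16  16 199] [ 0.5389 -0.2122  0.1027]
```

{"api": "arm_command", "payload": {
  "deltas": "0 0 0 0; 0 0 0 0; 0 0 0 0; 0 0 0 0; 0 0 0 0; 0 0 0 0",
  "hand": 0.315
}}

```text
time_s: 10.15
ee_pos: [0.5302, -0.1884, 0.2068]
ee_rot: [-0.684, 3.066, 0.0]
contact_force: [-0.1, 0.6, -1.6]
width: 0.0644
grasp_force: 6.3
```

{"api": "arm_command", "payload": {
  "deltas": "0 0 0.1 0; 0 0.1 0.2 0; 0 0.3 0.25 0; 0 0.5 0.25 0; 0 0.5 0.25 0; 0 0.5 0.25 0"
}}

```text
time_s: 10.75
ee_pos: [0.5306, -0.1277, 0.2381]
ee_rot: [-0.686, 3.064, -0.002]
contact_force: [0.3, 0.1, -1.6]
width: 0.0645
grasp_force: 6.3
```

```bash
python3 balls.py
```

```text
[ 0.53043586 -0.12829122  0.23766335] 0.06444505499594146
[234. 177.] [ 16  16 169] [ 0.5165 -0.212   0.1028]
[210. 187.] [ 12  15 140] [ 0.5332 -0.2286  0.1029]
[225. 201.] [ 15  15 163] [ 0.5387 -0.2117  0.1028]
[237. 222.] [14  8 83] [ 0.5519 -0.1946  0.1027]
```

View pics/last.png

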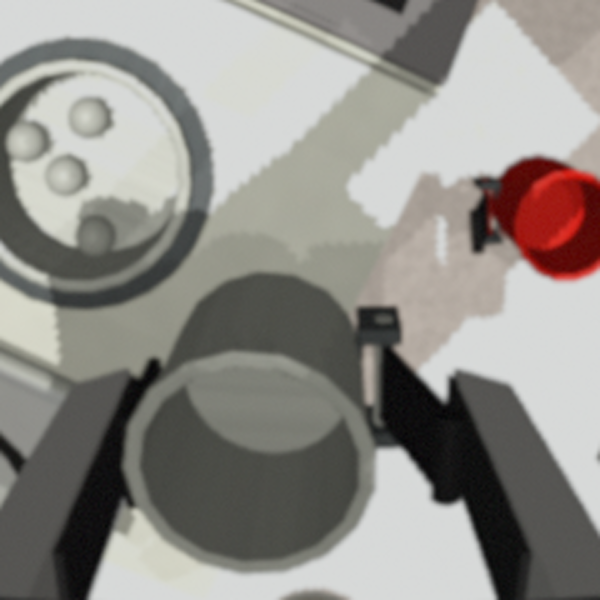

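The picture shows all four balls in the bowl and the cup empty with its bottom shut. Returning it to its spot.

{"api": "arm_command", "payload": {
  "deltas": "-0.03 0.2 0 0; -0.08 0.4 0 0; -0.12 0.7 0 0; -0.2 1 0 0; -0.2 1 0 0"
}}

```text
time_s: 11.3
ee_pos: [0.5055, -0.0055, 0.2373]
ee_rot: [-0.69, 3.064, 0.003]
contact_force: [0.8, -1.7, -1.4]
width: 0.0642
grasp_force: 6.4
```

{"api": "arm_command", "payload": {
  "deltas": "-0.05 0.3 0 0; -0.1 0.6 0 0; -0.2 0.9 -0.2 0; -0.2 1 -0.4 0; -0.2 1 -0.6 0; -0.2 1 -0.6 0; -0.2 1 -0.6 0"
}}

```text
time_s: 12.0
ee_pos: [0.4825, 0.1107, 0.1649]
ee_rot: [0.682, -3.066, 0.001]
contact_force: [0.0, -0.1, -2.2]
width: 0.0646
grasp_force: 6.3
```

{"api": "arm_command", "payload": {
  "deltas": "0 0.17 -0.2 0; 0 0.34 -0.45 0; 0 0.34 -0.7 0; 0 0.34 -0.9 0; 0 0.34 -0.98 0; 0 0.34 -0.98 0; 0 0.34 -0.98 0"
}}

```text
time_s: 12.7
ee_pos: [0.4839, 0.1522, 0.0492]
ee_rot: [-0.682, 3.063, -0.0]
contact_force: [0.4, -0.3, -1.8]
width: 0.0645
grasp_force: 6.3
```

{"api": "arm_command", "payload": {
  "deltas": "0 0 -0.04 0; 0 0 -0.08 0; 0 0 -0.11 0; 0 0 -0.13 0; 0 0 -0.13 0; 0 0 -0.13 0"
}}

```text
time_s: 13.3
ee_pos: [0.4826, 0.1534, 0.0325]
ee_rot: [-0.684, 3.064, 0.002]
contact_force: [-2.2, 3.2, 5.3]
width: 0.0644
grasp_force: 5.7
```

{"api": "arm_command", "payload": {
  "deltas": "0 0 0 0; 0 0 0 0; 0 0 0 0; 0 0 0 0",
  "hand": 0.27
}}

```text
time_s: 13.7
ee_pos: [0.482, 0.1521, 0.0311]
ee_rot: [0.684, -3.066, 0.001]
contact_force: [-0.6, 1.1, 0.1]
width: 0.0682
grasp_force: 0.5
```

{"api": "arm_command", "payload": {
  "deltas": "0 0 0 0; 0 0 0 0; 0 0 0 0; 0 0 0 0; 0 0 0 0",
  "hand": 0
}}

```text
time_s: 14.2
ee_pos: [0.4822, 0.1523, 0.0315]
ee_rot: [0.684, -3.066, 0.0]
contact_force: [0.3, -0.3, -0.7]
width: 0.0941
grasp_force: 0.0
```

{"api": "arm_command", "payload": {
  "deltas": "0 0 0.15 0; 0 0 0.35 0; 0 0 0.65 0; 0 0 1 0; 0 0 1 0; 0 0 1 0"
}}

```text
time_s: 14.8
ee_pos: [0.483, 0.1526, 0.1528]
ee_rot: [-0.683, 3.063, -0.0]
contact_force: [0.2, 0.0, -0.1]
width: 0.0941
grasp_force: 0.0
```

```bash
python3 - <<'E'
from h import *
print(state()["joints"],state()["ee_pos"])
c=capture("wrist");W=fcloud(c)
z=W[...,2]; m=((z>.04)&(z<.075)&(np.hypot(W[...,0]-.485,W[...,1]-.147)<.06)).astype(np.uint8)
n,l,s,ce=cv2.connectedComponentsWithStats(m)
for i in range(1,n):
    if s[i,4]>40: p=W[l==i]; q=p[p[:,2]>.054]; print(s[i],np.percentile(p[:,2],[5,50,95]),cv2.minEnclosingCircle(q[:,:2].astype(np.float32)) if len(q) else 0)
    if s[i,4]>40 and len(q)>50: A=np.c_[q[:,:2],np.ones(len(q))]; print("slope",np.linalg.lstsq(A,q[:,2],rcond=None)[0])
t=capture("top"); pickle.dump(t,open("t6.pkl","wb")); W=cloud(t); w=W[165:215,365:450].reshape(-1,3); w=w[(w[:,2]>.14)&(w[:,2]<.35)]; top=w[w[:,2]>w[:,2].max()-.012]; print("lip",top.mean(0),top.min(0),top.max(0))
E
```

```text
[ 1.93971046e-01  4.31014051e-03  1.56143165e+00  1.65859658e-05
  1.57281270e+00 -1.81572873e+00] [0.48295329 0.15255945 0.15278998]
[ 276  211   63   62 1331] [0.04227199 0.05764256 0.05936954] ((0.48559895157814026, 0.14524994790554047), 0.025146499276161194)
slope [-0.01397529 -0.00150889  0.06510258]
[348 227  13  27 278] [0.0410001  0.05385393 0.05633232] ((0.4683912992477417, 0.18137092888355255), 0.009267987683415413)
slope [ 0.0220605  -0.0256429   0.04963609]
lip [ 0.63788958 -0.20505693  0.25592288] [ 0.63221053 -0.26130118  0.25021403] [ 0.64385335 -0.14939161  0.26218506]
```

The cup stands upright at (0.486, 0.145) and the lid is still open. Now I go behind the lid with the fingers shut.

{"api": "arm_command", "payload": {
  "deltas": "0.1 0 0.35 -0.07; 0.3 -0.05 0.7 -0.15; 0.6 -0.15 1 -0.24; 0.9 -0.3 1 -0.28; 0.9 -0.3 1 -0.28; 0.9 -0.3 1 -0.28",
  "hand": 1
}}

```text
time_s: 15.5
ee_pos: [0.5897, 0.116, 0.268]
ee_rot: [-0.002, -3.135, 0.0]
contact_force: [-1.1, -0.1, 0.3]
width: 0.0496
grasp_force: 0.0
```

{"api": "arm_command", "payload": {
  "deltas": "0.3 -0.3 0.1 0; 0.6 -0.6 0.2 0; 0.9 -0.9 0.2 0; 0.9 -1 0.2 0; 0.9 -1 0.2 0; 0.9 -1 0.2 0"
}}

```text
time_s: 16.1
ee_pos: [0.6969, -0.0023, 0.2953]
ee_rot: [0.0, -3.14, -0.002]
contact_force: [-0.3, 0.5, 0.7]
width: 0.0017
grasp_force: 0.0
```

{"api": "arm_command", "payload": {
  "deltas": "0.03 -0.3 0 0; 0.03 -0.6 0 0; 0.03 -0.9 0 0; 0.03 -1 0 0; 0.03 -1 0 0"
}}

```text
time_s: 16.6
ee_pos: [0.701, -0.1231, 0.2964]
ee_rot: [0.002, 3.141, 0.001]
contact_force: [0.5, 0.4, 0.4]
width: 0.0009
grasp_force: 0.0
```

{"api": "arm_command", "payload": {
  "deltas": "0 -0.3 0 0; 0 -0.55 0 0; 0 -0.68 -0.2 0; 0 -0.68 -0.5 0; 0 -0.68 -0.5 0; 0 -0.68 -0.5 0"
}}

```text
time_s: 17.2
ee_pos: [0.7016, -0.2025, 0.2353]
ee_rot: [0.003, -3.14, -0.003]
contact_force: [0.2, -0.3, 1.0]
width: 0.0005
grasp_force: 0.0
```

{"api": "arm_command", "payload": {
  "deltas": "-0.15 0 0 0; -0.3 0 0 0; -0.45 0 0 0; -0.6 0 0 0; -0.75 0 0 0; -0.9 0 0 0; -1 0 0 0; -1 0 0 0; -1 0 0 0"
}}

```text
time_s: 18.1
ee_pos: [0.5832, -0.2046, 0.2389]
ee_rot: [-0.001, 3.136, -0.003]
contact_force: [-1.0, -0.5, -0.2]
width: 0.0003
grasp_force: 0.0
```

```bash
cat > lid.py <<'E'
from h import *
s=state(); print(s["ee_pos"],s["contact_force"])
for n in ("side",):
    c=capture(n); W=cloud(c); w=W[225:340,290:420].reshape(-1,3); w=w[(w[:,2]>.145)&(w[:,2]<.35)&(abs(w[:,1]+.205)<.056)&(w[:,0]<.66)&(w[:,0]>.44)]
    for y in (-.255,-.16):
        q=w[abs(w[:,1]-y)<.012]
        if len(q)>5: print(n,y,len(q),"top",q[q[:,2].argmax()],"xmin",q[q[:,0].argmin()])
E
python3 lid.py
```

```text
[ 0.58317488 -0.20460199  0.23892234] [-1.02888852 -0.45740668 -0.22590053]
side -0.255 89 top [ 0.56792947 -0.26057574  0.25723041] xmin [ 0.5618739  -0.25771558  0.25566883]
side -0.16 45 top [ 0.56161281 -0.17197259  0.26032141] xmin [ 0.56155842 -0.16305267  0.25643501]
```

{"api": "arm_command", "payload": {
  "deltas": "-0.12 -0.04 0 0; -0.24 -0.1 0 0; -0.33 -0.16 0 0; -0.42 -0.23 0 0; -0.5 -0.32 0 0; -0.57 -0.41 0 0; -0.62 -0.51 0 0; -0.66 -0.62 0 0; -0.66 -0.62 0 0"
}}

```text
time_s: 19.05
ee_pos: [0.5018, -0.2816, 0.2352]
ee_rot: [-0.006, -3.141, 0.0]
contact_force: [-0.1, -0.2, -0.1]
width: 0.0005
grasp_force: 0.0
```

```bash
python3 lid.py
```

```text
[ 0.50177436 -0.28163616  0.23520111] [-0.05531159 -0.22019558 -0.11839836]
side -0.255 137 top [ 0.47506767 -0.24771977  0.34882869] xmin [ 0.46842305 -0.26029858  0.34324126]
side -0.16 7 top [ 0.58059311 -0.17082123  0.15663037] xmin [ 0.58059311 -0.17082123  0.15663037]
```

I put the z shifts in the y column, so the fingers slid sideways past the lid's edge. I lift straight up and measure again.

{"api": "arm_command", "payload": {
  "deltas": "0 0 0.2 0; 0 0 0.5 0; 0 0 0.5 0; 0 0.2 0.5 0; 0 0.5 0.5 0; 0 0.64 0.5 0; 0 0.64 0.5 0; 0 0.64 0.5 0"
}}

```text
time_s: 19.9
ee_pos: [0.5027, -0.203, 0.2952]
ee_rot: [-0.0, -3.141, 0.001]
contact_force: [0.0, 0.1, 0.2]
width: 0.0006
grasp_force: 0.0
```

```bash
python3 - <<'E'
from h import *
print(state()["ee_pos"])
for n in ("side","wrist"):
    c=capture(n); W=(cloud if n=="side" else fcloud)(c); w=W.reshape(-1,3); w=w[(w[:,2]>.142)&(w[:,2]<.275)&(abs(w[:,1]+.205)<.06)&(w[:,0]<.66)&(w[:,0]>.43)]
    print(n,len(w)); 
    for z in np.arange(.145,.275,.015):
        q=w[abs(w[:,2]-z)<.0075]
        if len(q): print(z.round(3),len(q),q[:,:2].min(0),q[:,:2].max(0))
E
```

```text
[ 0.50269755 -0.20300717  0.29523936]
side 859
0.145 78 [ 0.58167902 -0.26358908] [ 0.59549611 -0.15185242]
0.16 134 [ 0.564808   -0.26349642] [ 0.58716135 -0.14719465]
0.175 119 [ 0.55177979 -0.26466451] [ 0.57432483 -0.14978851]
0.19 134 [ 0.53978322 -0.26366769] [ 0.56099909 -0.15079822]
0.205 139 [ 0.52614647 -0.26430707] [ 0.54729166 -0.14957498]
0.22 144 [ 0.5108973  -0.26355612] [ 0.53306064 -0.14815852]
0.235 111 [ 0.50835909 -0.26335902] [ 0.52011946 -0.15138179]
wrist 5044
0.145 213 [ 0.58545821 -0.25976227] [ 0.59731129 -0.14715912]
0.16 334 [ 0.57280359 -0.2595138 ] [ 0.58748029 -0.14752874]
0.175 400 [ 0.55924485 -0.26023115] [ 0.57339952 -0.14790661]
0.19 577 [ 0.5456177  -0.25989524] [ 0.56176786 -0.14766727]
0.205 742 [ 0.53235281 -0.25966044] [ 0.54755924 -0.14780814]
0.22 1165 [ 0.51169157 -0.26037624] [ 0.53394696 -0.14811031]
0.235 1613 [ 0.50836898 -0.26008297] [ 0.52162706 -0.14819229]
```

The lid stands at about 48° with its tip at (0.51, 0.235). I push it down from above, this time with the columns in x y z order.

{"api": "arm_command", "payload": {
  "deltas": "0.15 0 0 0; 0.31 0 0 0; 0.31 0 -0.25 0; 0.31 0 -0.5 0; 0.31 0 -0.5 0; 0.31 0 -0.5 0"
}}

```text
time_s: 20.6
ee_pos: [0.5395, -0.2036, 0.2351]
ee_rot: [-0.003, -3.14, -0.001]
contact_force: [0.6, -0.2, 1.0]
width: 0.0003
grasp_force: 0.0
```

{"api": "arm_command", "payload": {
  "deltas": "-0.04 0 -0.11 0; -0.07 0 -0.21 0; -0.14 0 -0.3 0; -0.21 0 -0.38 0; -0.26 0 -0.48 0; -0.3 0 -0.59 0; -0.32 0 -0.67 0; -0.34 0 -0.74 0; -0.34 0 -0.78 0; -0.34 0 -0.78 0"
}}

```text
time_s: 21.6
ee_pos: [0.4989, -0.2027, 0.1416]
ee_rot: [-0.002, -3.141, -0.001]
contact_force: [0.5, -0.3, 0.0]
width: 0.001
grasp_force: 0.0
```

{"api": "arm_command", "payload": {
  "deltas": "0 0 -0.02 0; 0 0 -0.03 0; 0 0 -0.04 0; 0 0 -0.05 0; 0 0 -0.05 0"
}}

```text
time_s: 22.1
ee_pos: [0.4993, -0.2029, 0.1372]
ee_rot: [0.001, 3.14, -0.001]
contact_force: [-1.6, 0.5, 4.6]
width: 0.0005
grasp_force: 2.4
```

Contact force is rising, so the lid is nearly or fully seated. I press slightly more, then retreat.

{"api": "arm_command", "payload": {
  "deltas": "0 0 -0.01 0; 0 0 -0.02 0; 0 0 -0.02 0; 0 0 -0.02 0"
}}

```text
time_s: 22.5
ee_pos: [0.4994, -0.203, 0.137]
ee_rot: [0.001, 3.139, -0.002]
contact_force: [-4.9, 2.0, 11.9]
width: 0.0005
grasp_force: 6.3
```

{"api": "arm_command", "payload": {
  "deltas": "0 0 0.1 0; 0 0 0.4 0; 0 0 0.8 0; -0.4 0.3 1 0; -0.8 0.6 1 0; -1 1 1 0; -1 1 1 0; -1 1 1 0"
}}

```text
time_s: 23.3
ee_pos: [0.3779, -0.0809, 0.2546]
ee_rot: [-0.003, 3.139, -0.0]
contact_force: [0.2, -0.3, -0.8]
width: 0.0004
grasp_force: 0.0
```

```bash
python3 - <<'E'
from h import *
s=state(); print(s["ee_pos"],s["contact_force"],s["time_s"])
c=capture("top"); W=cloud(c); t=capture("side"); Ws=cloud(t)
for w in (W,Ws):
    w=w.reshape(-1,3); w=w[(abs(w[:,1]+.205)<.05)&(w[:,0]>.455)&(w[:,0]<.6)&(w[:,2]>.12)&(w[:,2]<.18)]
    for x in np.arange(.46,.6,.02):
        q=w[abs(w[:,0]-x)<.01]; print(x.round(2),len(q),np.median(q[:,2]).round(4) if len(q) else '',end=' | ')
    print()
o=np.zeros((480,800,3),np.uint8); o[:360,:480]=cv2.resize(c["img"][160:340,175:445],(480,320))[0:320].repeat(1,0) if 0 else cv2.resize(c["img"][160:340,175:445],(480,360)); o[:400,480:]=cv2.resize(t["img"][210:360,270:410],(320,400)); cv2.imwrite("pics/fin.png",o)
E
```

```text
[ 0.37791814 -0.08093929  0.25459933] [ 0.17807184 -0.26933962 -0.8222701 ] 23.3
0.46 236 0.1271 | 0.48 417 0.1363 | 0.5 388 0.1364 | 0.52 389 0.1361 | 0.54 379 0.136 | 0.56 398 0.1364 | 0.58 402 0.1361 | 
0.46 148 0.1268 | 0.48 243 0.1363 | 0.5 235 0.1369 | 0.52 231 0.1365 | 0.54 232 0.1367 | 0.56 226 0.1363 | 0.58 237 0.1364 |
```

View pics/fin.png

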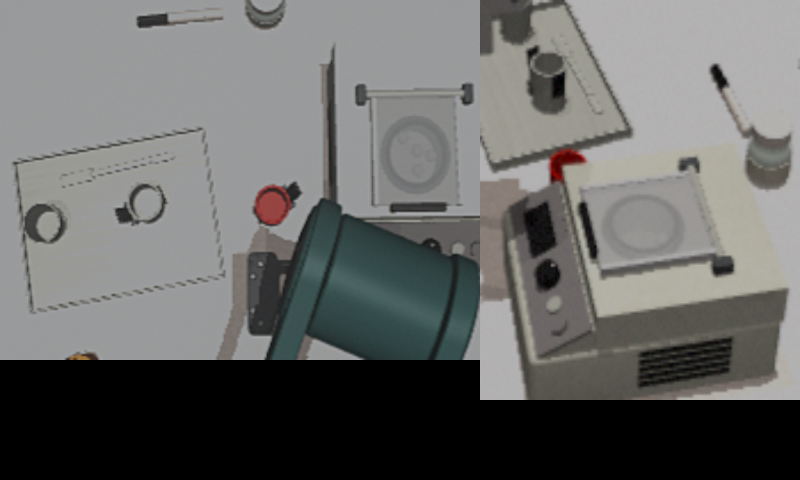

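The lid is flat and shut, the four balls show through it in the bowl, the empty cup stands on the tray, and the bystanders are in place.

```bash
python3 -c "
from plant import hand_in
print(hand_in())"
```

```text
the job is handed in; nothing more can be done
None
```

I handed the job in with all four balls in the bowl, the empty cup upright on the tray and the lid shut; the final pictures showed the bystanders in place, and no verdict came back. One slip on the way: I put shifts in the wrong column while closing the lid, so the fingers slid past its edge, and I corrected that.

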